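# Index the dish wheel and hold the spray shutter open

### The job

At the pottery's spray station, bring the next bare dish under the closed shutter: turn the dish wheel by its black knob one place counter-clockwise (seen from above), until it clicks into its detent. Then pull the spring-loaded shutter out by its orange tab until its black pointer stands on the red band, and keep holding it there: you finish while still holding the tab. Leave the cups, jars and other things around where they are.

Things in the scene. Friction and masses are not known exactly. Their poses are not given: they have to be found in the camera images.
- station: The spray station, fixed to the table: a plywood board 290 (x) by 460 (y) by 12 mm, from y = -310 to +150 mm in its frame, with dish wheel and shutter guide. Origin: on the wheel's axis at table level; z up. The guide, a grey block 110 mm wide with aluminium rails (tops 75 mm above the table), runs from y = -140 to -295 mm. The dish under the shutter is at x = 0, y = -85 mm.
- wheel (a joint): Turn of the white dish wheel, rad, counter-clockwise seen from above, 0 at the start place. Detents every 1.047, at 0, 1.047 (one place on, wanted), 2.094 and -1.047; stops beyond the last two. It takes up to about 0.65 N m to leave a detent; let go within about 20 degrees of a detent it snaps in by itself. The wheel is 250 mm across, its top 40 mm above the table.
- knob_grip (a point): Middle of the wheel's black upright round knob, 22 mm across and 44 mm tall (72 to 116 mm above the table), on a thinner steel pin; the knob is fixed on the wheel 105 mm from the axis, at 60 degrees from the station's +x towards +y when the wheel is at 0, at 120 degrees when one place on. This point is 96 mm above the table.
- shutter: The shutter: an aluminium plate 66 mm wide (top 74 mm above the table) that covers the dish and slides out along the station's -y, 85 mm at most. Origin: the middle of its orange tab, 105 mm above the table; closed at x = 0, y = -172 mm of the station. Axes parallel to the station's. A spring closes it: about 4 N at first, plus 1 N for each 10 mm pulled; let go, it shuts.
- next_dish (a point): Centre of the next bare dish, 40 mm above the table, on the wheel 85 mm from its axis. Six dishes, 68 mm across, rims 54 mm above the table, are fixed on the wheel 60 degrees apart. At the start the one under the shutter and the next two counter-clockwise are blue (done), the other three bare terracotta.
- shutter_pointer (a point): Tip of the shutter's thin black pointer, lying over the guide's +x rail, 85 mm above the table, at the same station y as the tab's middle. The orange tab is upright, 40 mm (station x) by 10 mm (station y), rising from 74 to 130 mm above the table.
- mark_band: The red band, 14 mm wide along the station's y, clipped round the +x rail of the shutter guide, 40 to 65 mm beyond the pointer's closed place. Origin: its middle, 78 mm above the table; axes parallel to the station's. The pointer must come to stand over it (same station y).
- sample_cup: Bystander, leave alone: white cup, 54 mm across, 50 mm tall, standing on the station's board beside the shutter guide on its -x side; origin under its centre.
- jar_lid: Bystander, leave alone: white lid, 54 mm across, 12 mm thick, lying on the board beside the guide on its +x side; origin under its centre.
- glaze_jar: Bystander, leave alone: jar with a blue cap, 72 mm across, 90 mm tall; origin under its centre.
- bowl: Bystander, leave alone: terracotta bowl, 130 mm across, 60 mm tall; origin under its centre.
- brush: Bystander, leave alone: brush lying on the table.
- mug: Bystander, leave alone: blue mug, 80 mm across, 90 mm tall; origin under its centre.
- small_vase: Bystander, leave alone: terracotta vase, 84 mm across, 100 mm tall; origin under its centre.

How it is judged:
By the outcome, as a careful person would: the job done as asked, in the order asked, and still so for the second after the job is handed in, while the arm keeps its last pose, push and grip.
It also fails if it takes over 51 s, if anything falls off the work surface, if the arm or the gripper's body presses on something with over 40 N, if the wrist force passes 120 N, or if a joint passes its speed limit or range.

### The arm

A 6-joint arm with a two-finger parallel gripper is mounted at the origin on the work surface. World frame = base frame: x ahead of the robot, y to its left, z up, the work surface at z = 0. Lengths are in mm, angles in rad, forces in N, time in s.
With the tool pointing down it reaches from about 350 to 975 mm from the base axis. Payload 7.1 kg.
Tool frame: the origin (TCP) lies at the very end of the fingers, on their centre line; the grasp point (between the pads) lies 19 mm behind it; z points along the fingers, x is the direction in which the jaws open and shut, and the axes are right-handed (so a half turn about z gives the same grasp; the last joint's range is limited). The gripper opens to 88 mm and grips with 3 to 60 N. Pads are 20 mm wide; open, the fingers measure 115 mm over their backs; the gripper's body (75 mm by 178 mm) begins 61 mm behind the grasp point.
Start: joints at [-1.351, 0.423, 1.63, -0, 1.089, -0.019], TCP at [147.855, -607.243, 222.675] pointing down, gripper open.
Joint ranges: [-3, 3], [-0.9, 2.11], [0.09, 2.58], [-1.31, 4.45], [0.11, 2.69], [-2.54, 2.54]. Speed limits (rad/s): [2.39, 2.39, 3.01, 3.14, 3.14, 3.14].

### API

Orientations are given as a rotation vector (axis times angle).
In Python, from workcell import ctrl gives the robot as it stands. The module is installed in compiled form; this text tells all that it offers.
- The arm moves only by the tool move_arm, never from a script. Its argument "motion" is a list of rows, each a list of 2 entries, a list of its own where there are three numbers: the shift along the tool's x, y, z normalised to -1 to 1, where 1 is 150 mm, then the turn, a rotation vector about the tool's x, y, z normalised to -1 to 1, where 1 is 60 degrees. In form: [[[x, y, z], [rx, ry, rz]], ...]. A call has exactly 5 rows; each row is the pose to reach, as a shift and turn from the pose commanded when the call began, along the tool's axes at that moment; what a row does not reach only later rows make up. A row lasts 1/8 s, in which the tool goes at most 62.5 mm and 10.7 degrees, less where a joint would pass 70% of its speed; a pose out of reach is approached as far as the arm can. A call with a number of a shift or a turn outside -1 to 1 is refused whole. A call with a gripper value outside its range is refused whole. "gripper" is the opening, from 0 (shut) to 1 (fully open), set as the call begins (left out, the last holds). The fingers move at their own pace and stop on an object; the grip force is fixed at half the most. Time passes only in rows, so rows that repeat a pose let the fingers close, or fill a call up. It gives the time, the measured TCP pose, the force and the opening at its end, in the units of the state.
- ctrl.get_obs(): the state, without advancing time (a new reading comes with each control period).
- ctrl.get_image(name): name is "scene" or "side" or "wrist"; returns a dict with "pixels" (480x640x3 uint8, red, green, blue), "camera_matrix" (3x3 intrinsics, pixels), "R" (3x3) and "t" (3): a world point X has camera coordinates R X + t; the wrist camera has in their place "mount" (4x4, takes a point from camera to tool coordinates, whose origin is the TCP and whose axes are the tool frame's). Camera axes: x right, y down, z forward; pixel columns grow to the right and rows downward; lengths in mm; the calibration is good to about 2 mm. A picture is of the moment at which its call begins: read the wrist's pose just before it. There is no depth.
- ctrl.close_job(): hands the job in, once; it reports no verdict.
Trained networks look in the newest picture that a camera, given by its name, has taken for a name from the list of things; names that differ only in an ending like _2 or _b are one class to them, and where a whole thing is asked for, a point or a joint stands for the part that bears it (a point fixed in the world has none). Each returns a list of dicts, best first, with "p" (0 to 1); they miss things now and then, are a little off and sometimes report something else, mostly with a low value. They report only what shows in the picture. A call takes as long as a camera call.
- ctrl.boxes_of(camera, name): "location" ([x, y, z] in mm, in world coordinates, good to about 4 mm: the middle of the surface that is visible of it).
- ctrl.regions_of(camera, name): "mask" (480x640 bool, what is visible of it).
- ctrl.pinpoint(camera, name): "location" ([x, y, z] in mm, in world coordinates, good to about 4 mm: a listed point, or the origin of a listed thing).
The state is a dict: "t": time; "qpos": joint angles; "qvel": joint speeds; "joint_torque": joint torques, N m; "ee_pos": TCP position; "orientation": TCP orientation; "ft_force": force on the tool from outside, world axes, zero at the start; "moment": the same for the moment, N m; "width": finger opening in mm.
Only numpy, scipy, OpenCV 4.12 (cv2) and the standard library are available. Lean on these libraries where they do the work, as an engineer would, in place of code of your own. Each camera call takes 0.05 s, during which the arm holds its last target.

## Working session

There is one attempt and no reset: what is moved stays moved. The work goes in short steps, Python scripts to look and compute and a tool call to move; the robot and the scene stay as the last step left them, time stands still between calls to the robot, and variables do not carry over. Pictures are saved under pics/ and viewed, and the job is handed in when it is done.

Besides the shell and the picture viewer there is one more tool, called as name(argument=value, ...), one argument or row to a line, values as JSON. move_arm: Moves the arm, as the interface text tells. Its arguments: {"type":"object","properties":{"motion":{"type":"array","items":{"type":"array"}},"gripper":{"type":"number"}},"required":["motion"]}

```bash
mkdir -p pics; cat > h.py <<'E'
import numpy as np, cv2
from scipy.spatial.transform import Rotation as R
from workcell import ctrl
def snap(cam,fn):
    im=ctrl.get_image(cam); cv2.imwrite('pics/'+fn,im['pixels'][:,:,::-1]); return im
def proj(im,P):
    P=np.atleast_2d(P); rv,_=cv2.Rodrigues(np.array(im['R'],float)); 
    return cv2.projectPoints(P.astype(float),rv,np.array(im['t'],float),np.array(im['camera_matrix'],float),None)[0][:,0]
def back(im,uv,z):
    K=np.array(im['camera_matrix']);Rm=np.array(im['R']);t=np.array(im['t'])
    d=Rm.T@np.linalg.solve(K,[uv[0],uv[1],1]);c=-Rm.T@t
    return c+d*(z-c[2])/d[2]
E
python3 - <<'E'
from h import *
np.set_printoptions(precision=3,suppress=True)
o=ctrl.get_obs(); print(o)
for c in ['scene','side']:
    im=snap(c,c+'0.png')
    for n in ['station','knob_grip','shutter','next_dish','shutter_pointer','mark_band','sample_cup','jar_lid','glaze_jar','bowl','mug','small_vase']:
        r=ctrl.pinpoint(c,n)
        print(c,n,[(np.round(q['location'],1).tolist(),round(q['p'],2)) for q in r[:2]])
E
```

```text
{'t': 0.0, 'qpos': array([-1.351,  0.424,  1.631, -0.   ,  1.089, -0.019]), 'qvel': array([-0.001,  0.   ,  0.001,  0.002, -0.   , -0.001]), 'joint_torque': array([ -0.001, -54.461, -27.367,   0.065,   0.023,  -0.   ]), 'ee_pos': array([ 147.708, -606.739,  221.919]), 'orientation': array([-2.47 ,  1.94 ,  0.002]), 'ft_force': array([ 0.131, -0.082,  0.275]), 'moment': array([-0.022, -0.014,  0.015]), 'width': 87.66390544956046}
scene station [([574.7, 170.6, 3.3], 0.75)]
scene knob_grip [([634.6, 249.5, 97.5], 0.6)]
scene shutter [([550.6, 0.4, 108.3], 0.7), ([446.7, -12.9, 13.6], 0.33)]
scene next_dish [([496.0, 137.2, 39.8], 0.92)]
scene shutter_pointer [([614.4, -12.0, 86.9], 0.92)]
scene mark_band [([595.4, -53.5, 78.4], 0.51)]
scene sample_cup [([446.6, -12.6, 14.4], 0.96)]
scene jar_lid [([646.4, -77.6, 11.4], 0.92)]
scene glaze_jar [([386.5, -518.2, 2.6], 0.64)]
scene bowl [([614.4, -492.0, 2.2], 0.89), ([648.5, -76.1, 12.4], 0.72)]
scene mug [([590.5, 512.2, -4.0], 0.97)]
scene small_vase [([440.9, 581.6, -1.0], 0.96), ([348.4, 422.3, -2.8], 0.31)]
side station [([571.2, 169.9, 0.5], 0.86)]
side knob_grip []
side shutter [([550.7, -1.3, 107.3], 0.71)]
side next_dish [([496.6, 138.1, 41.7], 0.66), ([445.2, -12.4, 15.8], 0.25)]
side shutter_pointer [([613.1, -14.2, 87.1], 0.92), ([494.9, 134.3, 40.4], 0.68)]
side mark_band []
side sample_cup [([446.6, -11.1, 13.9], 0.76), ([615.9, -11.7, 84.7], 0.73)]
side jar_lid [([651.2, -75.9, 12.1], 0.64)]
side glaze_jar [([388.1, -515.8, 7.0], 0.66)]
side bowl [([617.0, -490.8, -4.2], 0.64)]
side mug [([591.0, 510.2, 0.1], 0.63)]
side small_vase []
```

View pics/scene0.png

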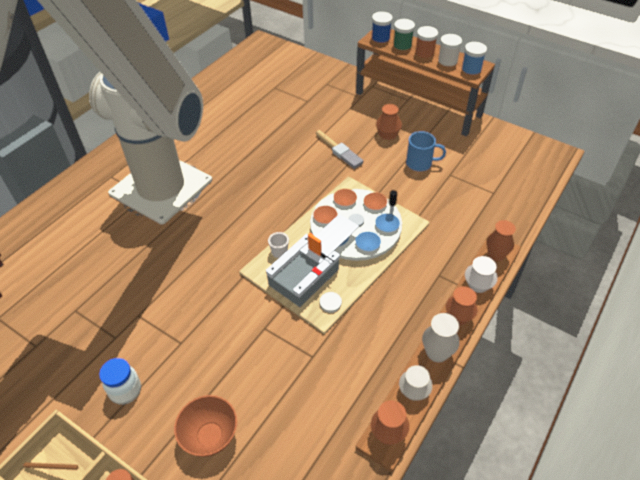

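View pics/side0.png

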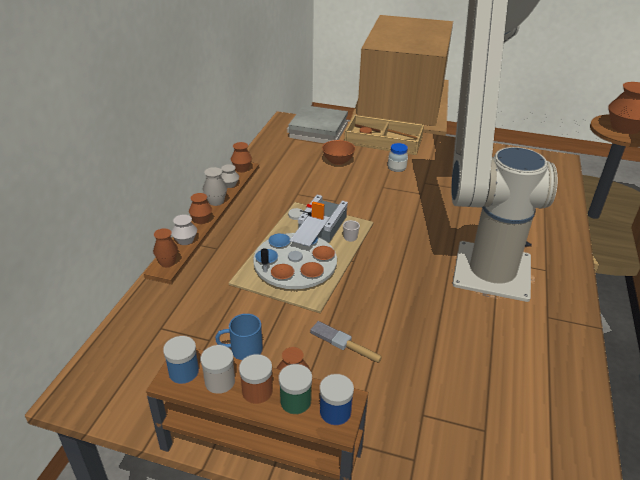

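```bash
python3 - <<'E'
from h import *
from scipy.optimize import least_squares
np.set_printoptions(precision=2,suppress=True)
S=np.array([[0,0],[52.5,90.9],[0,-172],[-73.6,-42.5],[0,0],[0,-172],[-73.6,-42.5]])
W=np.array([[574.7,170.6],[634.6,249.5],[550.6,.4],[496,137.2],[571.2,169.9],[550.7,-1.3],[496.6,138.1]])
f=lambda p:((S@np.array([[np.cos(p[2]),np.sin(p[2])],[-np.sin(p[2]),np.cos(p[2])]])+p[:2])-W).ravel()
r=least_squares(f,[573,170,0.]);p=r.x;print(p,np.degrees(p[2]));print(f(p).reshape(-1,2))
c,s=np.cos(p[2]),np.sin(p[2]);M=np.array([[c,s],[-s,c]])
inv=lambda w:(np.array(w)-p[:2])@M.T
for w in [[614.4,-12],[613.1,-14.2],[595.4,-53.5],[446.6,-12],[648,-77]]: print(w,inv(w))
for st in [[52.5,90.9],[-52.5,90.9],[0,-172],[0,-222]]: print(st,np.array(st)@M+p[:2])
# overlay
ims=snap('scene','s1.png')
import itertools
g=lambda st,z:np.r_[np.array(st)@M+p[:2],z]
pts=[g(a,12) for a in [(-145,-310),(145,-310),(145,150),(-145,150)]]+[g((0,-172),105),g((52.5,90.9),96),g((52.5,90.9),116),g((55,-140),75),g((55,-295),75),g((0,-85),54)]
for cn in ['scene','side']:
    im=ctrl.get_image(cn);a=im['pixels'][:,:,::-1].copy();uv=proj(im,pts)
    lo=uv.min(0)-30;sc=4
    x0,y0=[int(max(0,v)) for v in lo];x1,y1=[int(v) for v in uv.max(0)+30]
    b=cv2.resize(a[y0:y1,x0:x1],None,fx=sc,fy=sc,interpolation=cv2.INTER_CUBIC)
    for q in uv: cv2.drawMarker(b,tuple(int(v) for v in (q-[x0,y0])*sc+sc/2),(255,0,255),0,12,1)
    k=min(800/b.shape[1],600/b.shape[0]);b=cv2.resize(b,None,fx=min(1,k),fy=min(1,k));cv2.imwrite(f'pics/ov_{cn}.png',b)
    print(cn,x0,y0,sc*min(1,k))
E
```

```text
[573.24 169.59  -0.13] -7.540836762909131
[[-1.46 -1.01]
 [ 2.61  3.32]
 [ 0.06 -1.32]
 [-1.31 -0.08]
 [ 2.04 -0.31]
 [-0.04  0.38]
 [-1.91 -0.98]]
[614.4, -12] [  64.64 -174.62]
[613.1, -14.2] [  63.64 -176.97]
[595.4, -53.5] [  51.25 -218.25]
[446.6, -12] [-101.71 -196.64]
[648, -77] [ 106.48 -234.65]
[52.5, 90.9] [637.21 252.82]
[-52.5, 90.9] [533.12 266.6 ]
[0, -172] [550.66  -0.92]
[0, -222] [544.1  -50.49]
scene 207 145 2.7777777777777777
side 196 164 3.389830508474576
```

View pics/ov_scene.png

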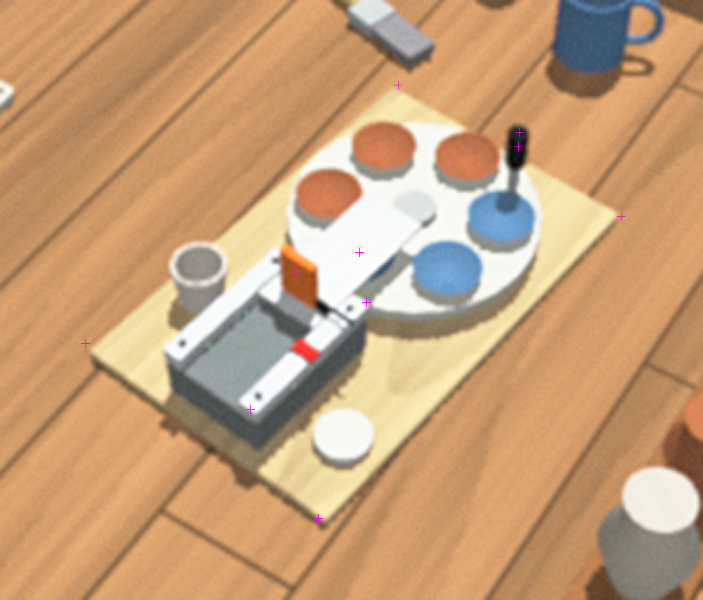

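View pics/ov_side.png

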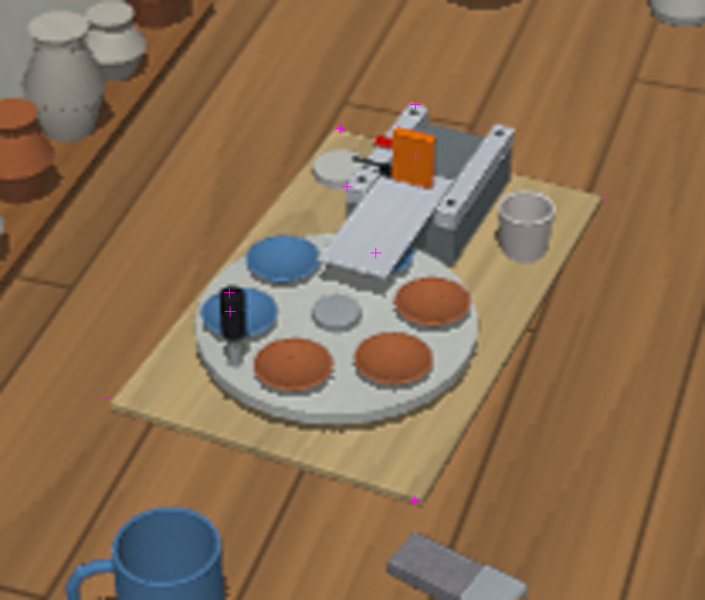

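move_arm(
  motion=[
    [[-0.19, -0.18, 0], [0, 0, -0.12]],
    [[-0.38, -0.36, 0], [0, 0, -0.25]],
    [[-0.58, -0.54, 0], [0, 0, -0.38]],
    [[-0.77, -0.72, 0], [0, 0, -0.5]],
    [[-0.96, -0.9, 0], [0, 0, -0.64]],
  ],
  gripper=0.8,
)

```text
t: 2.08
ee_pos: [245.5, -434.4, 222.8]
orientation: [2.973, -1.014, 0.001]
ft_force: [0.4, 0.9, -0.3]
width: 70.6
```

```bash
cat >> h.py <<'E'
np.set_printoptions(precision=3,suppress=True)
SP=np.array([573.24,169.59,np.radians(-7.54)])
def st(x,y):
    c,s=np.cos(SP[2]),np.sin(SP[2]); return np.array([SP[0]+c*x-s*y,SP[1]+s*x+c*y])
def inv(w):
    c,s=np.cos(SP[2]),np.sin(SP[2]);d=np.array(w[:2])-SP[:2]; return np.array([c*d[0]+s*d[1],-s*d[0]+c*d[1]])
def plan(p,th,o=None):
    """p world xyz, th = world heading of tool x deg, tool down"""
    o=o or ctrl.get_obs(); r=R.from_rotvec(o['orientation'])
    sh=r.inv().apply(np.array(p)-o['ee_pos'])/150
    a=np.radians(th); X=np.array([np.cos(a),np.sin(a),0]);Z=np.array([0,0,-1.]);Y=np.cross(Z,X)
    g=R.from_matrix(np.c_[X,Y,Z]); rv=np.degrees((r.inv()*g).as_rotvec())/60
    m=r.as_matrix(); print('t',round(o['t'],2),'pos',o['ee_pos'],'xhead',round(np.degrees(np.arctan2(m[1,0],m[0,0])),1),'F',o['ft_force'],'w',round(o['width'],1),'q1,q6',o['qpos'][[0,5]])
    print('shift',sh,'rot',rv)
E
python3 -c "
from h import *
plan([*st(52.5,90.9),180],-37.5)"
```

```text
t 2.08 pos [ 245.509 -434.358  222.845] xhead -37.7 F [ 0.356  0.939 -0.293] w 70.6 q1,q6 [-1.08  -0.423]
shift [-0.732 -5.222  0.285] rot [ 0.    -0.    -0.003]
```

move_arm(
  motion=[
    [[-0.03, -0.25, 0], [0, 0, 0]],
    [[-0.06, -0.5, 0], [0, 0, 0]],
    [[-0.09, -0.75, 0], [0, 0, 0]],
    [[-0.12, -1, 0], [0, 0, 0]],
    [[-0.14, -1, 0], [0, 0, 0]],
  ],
)

```text
t: 2.7
ee_pos: [321.4, -302.7, 222.8]
orientation: [-2.973, 1.016, -0.0]
ft_force: [-0.4, -0.7, -0.7]
width: 70.4
```

move_arm(
  motion=[
    [[-0.03, -0.3, 0], [0, 0, 0]],
    [[-0.06, -0.6, 0], [0, 0, 0]],
    [[-0.09, -0.9, 0], [0, 0, 0]],
    [[-0.12, -1, 0], [0, 0, 0]],
    [[-0.14, -1, 0], [0, 0, 0]],
  ],
)

```text
t: 3.32
ee_pos: [396.0, -173.0, 222.6]
orientation: [2.972, -1.018, -0.0]
ft_force: [-0.6, -0.0, -0.5]
width: 70.6
```

move_arm(
  motion=[
    [[-0.03, -0.3, 0], [0, 0, 0]],
    [[-0.06, -0.6, 0], [0, 0, 0]],
    [[-0.09, -0.9, 0], [0, 0, 0]],
    [[-0.12, -1, 0], [0, 0, 0]],
    [[-0.14, -1, 0], [0, 0, 0]],
  ],
)

```text
t: 3.95
ee_pos: [471.3, -42.3, 222.5]
orientation: [2.971, -1.02, -0.001]
ft_force: [-0.4, 0.2, -0.8]
width: 70.5
```

move_arm(
  motion=[
    [[-0.03, -0.3, 0], [0, 0, 0]],
    [[-0.06, -0.6, 0], [0, 0, 0]],
    [[-0.09, -0.9, 0], [0, 0, 0]],
    [[-0.12, -1, 0], [0, 0, 0]],
    [[-0.14, -1, 0], [0, 0, 0]],
  ],
)

```text
t: 4.58
ee_pos: [546.7, 88.6, 222.3]
orientation: [2.97, -1.02, -0.001]
ft_force: [-0.1, -0.7, 0.2]
width: 70.4
```

```bash
python3 -c "
from h import *
plan([*st(52.5,90.9),180],-37.5)
o=ctrl.get_obs(); im=snap('wrist','w1.png'); print(im['mount'],im['camera_matrix'])
for n in ['knob_grip','shutter','mark_band','shutter_pointer','station']:
    for q in ctrl.pinpoint('wrist',n)[:1]: print(n,np.array(q['location']),q['p'],inv(q['location']))
"
```

```text
t 4.58 pos [546.682  88.64  222.342] xhead -37.9 F [-0.078 -0.7    0.208] w 70.4 q1,q6 [0.139 0.801]
shift [-0.196 -1.235  0.281] rot [ 0.001  0.001 -0.007]
[[   1.       0.       0.       0.203]
 [  -0.       0.969    0.246  -67.108]
 [   0.      -0.246    0.969 -161.053]
 [   0.       0.       0.       1.   ]] [[350.081   0.    322.816]
 [  0.    350.081 235.6  ]
 [  0.      0.      1.   ]]
shutter [551.9  -4.1 103.6] 0.93 [   1.636 -174.988]
mark_band [590.7 -52.5  78.7] 0.52 [  46.451 -217.879]
shutter_pointer [614.2  -9.7  85.2] 0.6 [  64.132 -172.365]
station [571.7 169.2  -0.2] 0.76 [-1.476 -0.589]
```

View pics/w1.png

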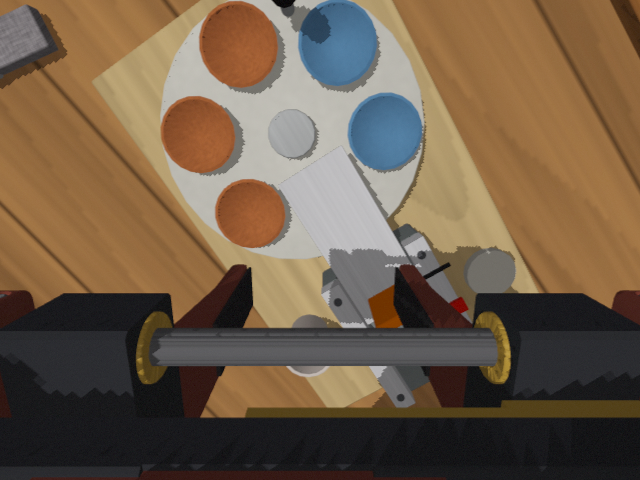

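move_arm(
  motion=[
    [[-0.05, -0.25, 0.05], [0, 0, 0]],
    [[-0.1, -0.5, 0.1], [0, 0, 0]],
    [[-0.15, -0.75, 0.15], [0, 0, 0]],
    [[-0.2, -0.9, 0.15], [0, 0, 0]],
    [[-0.2, -0.9, 0.15], [0, 0, 0]],
  ],
)

```text
t: 5.5
ee_pos: [606.8, 215.3, 200.2]
orientation: [2.972, -1.018, 0.0]
ft_force: [-0.6, -1.1, -0.4]
width: 70.1
```

```bash
cat >> h.py <<'E'
def wback(im,o,uv,z):
    M=np.array(im['mount']);K=np.array(im['camera_matrix']);r=R.from_rotvec(o['orientation'])
    d=r.apply(M[:3,:3]@np.linalg.solve(K,[uv[0],uv[1],1]));c=o['ee_pos']+r.apply(M[:3,3])
    return c+d*(z-c[2])/d[2]
def wproj(im,o,P):
    M=np.array(im['mount']);K=np.array(im['camera_matrix']);r=R.from_rotvec(o['orientation'])
    q=r.inv().apply(np.atleast_2d(P)-o['ee_pos']);q=(q-M[:3,3])@M[:3,:3];q=q@K.T
    return q[:,:2]/q[:,2:]
E
python3 -c "
from h import *
plan([*st(52.5,90.9),180],-37.5)
o=ctrl.get_obs(); im=snap('wrist','w2.png')
for n in ['knob_grip','shutter','station']:
    for q in ctrl.pinpoint('wrist',n)[:1]: print(n,np.array(q['location']),q['p'],inv(q['location']))
a=im['pixels'][:,:,::-1].copy()
k=st(52.5,90.9)
for uv in wproj(im,o,[[*k,116],[*k,72],[*k,40],[*SP[:2],40]]): print(uv);cv2.drawMarker(a,tuple(int(round(v)) for v in uv),(255,0,255),0,14,1)
cv2.imwrite('pics/w2.png',a)
"
```

```text
t 5.5 pos [606.812 215.265 200.195] xhead -37.8 F [-0.6   -1.095 -0.357] w 70.1 q1,q6 [0.322 0.983]
shift [ 0.007 -0.322  0.135] rot [ 0.    -0.    -0.006]
knob_grip [634.  253.2  95.1] 0.79 [49.263 90.86 ]
station [573.9 172.1  -0.7] 0.74 [0.325 2.575]
[323.945 174.711]
[323.775 170.515]
[323.681 168.174]
[324.11  277.467]
```

View pics/w2.png

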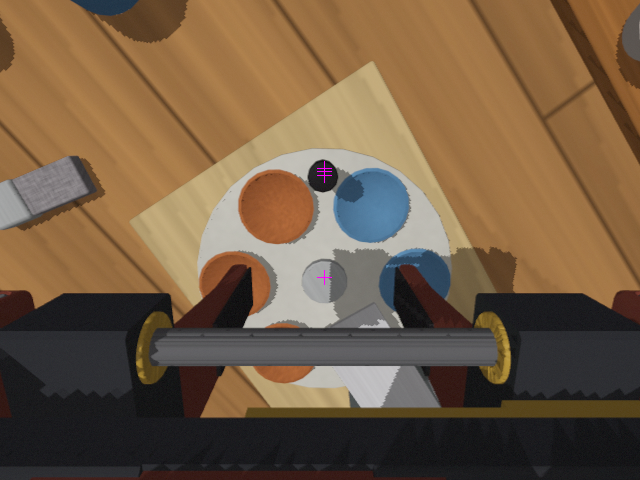

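move_arm(
  motion=[
    [[0, -0.17, 0.1], [0, 0, 0]],
    [[0, -0.32, 0.2], [0, 0, 0]],
    [[0, -0.32, 0.42], [0, 0, 0]],
    [[0, -0.32, 0.64], [0, 0, 0]],
    [[0, -0.32, 0.81], [0, 0, 0]],
  ],
)

```text
t: 6.32
ee_pos: [635.7, 251.1, 77.7]
orientation: [2.97, -1.022, -0.001]
ft_force: [0.8, -0.4, -0.3]
width: 70.3
```

move_arm(
  motion=[
    [[0, 0, 0], [0, 0, 0]],
    [[0, 0, 0], [0, 0, 0]],
    [[0, 0, 0], [0, 0, 0]],
    [[0, 0, 0], [0, 0, 0]],
    [[0, 0, 0], [0, 0, 0]],
  ],
  gripper=0,
)

```text
t: 6.95
ee_pos: [636.4, 252.5, 79.3]
orientation: [-2.971, 1.02, -0.001]
ft_force: [0.2, -0.6, -0.2]
width: 23.7
```

```bash
python3 -c "
from h import *
plan([*st(52.5,90.9),78],-37.5)
snap('wrist','w3.png');snap('scene','s3.png')
# arc rows: rel to current pose
o=ctrl.get_obs()
c=SP[:2]; k=o['ee_pos'][:2]; r=R.from_rotvec(o['orientation'])
for a in [6,12,18,24,30,36,42,48,54,60,63]:
    t=np.radians(a); d=k-c; n=c+np.array([np.cos(t)*d[0]-np.sin(t)*d[1],np.sin(t)*d[0]+np.cos(t)*d[1]])
    print(a,r.inv().apply([*(n-k),0])/150, -a/60)
print(np.linalg.norm(k-c),np.degrees(np.arctan2(*(inv(k)[::-1]))))
"
```

```text
t 6.95 pos [636.445 252.481  79.292] xhead -37.9 F [ 0.176 -0.593 -0.18 ] w 23.7 q1,q6 [0.36  1.022]
shift [ 0.003 -0.005  0.009] rot [-0.001 -0.    -0.007]
6 [-0.073  0.005 -0.   ] -0.1
12 [-0.144  0.017 -0.   ] -0.2
18 [-0.214  0.037 -0.   ] -0.3
24 [-0.282  0.063 -0.   ] -0.4
30 [-0.346  0.097 -0.   ] -0.5
36 [-0.407  0.138 -0.   ] -0.6
42 [-0.463  0.184 -0.   ] -0.7
48 [-0.514  0.236 -0.   ] -0.8
54 [-0.559  0.293 -0.   ] -0.9
60 [-0.598  0.355 -0.   ] -1.0
63 [-0.615  0.387 -0.   ] -1.05
104.23267621615206 60.301982055473516
```

View pics/w3.png

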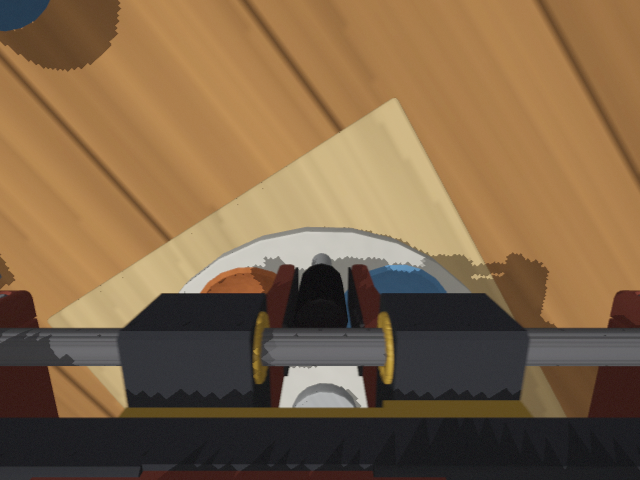

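move_arm(
  motion=[
    [[0, 0, 0], [0, 0, 0]],
    [[-0.04, 0, 0], [0, 0, -0.05]],
    [[-0.09, 0.007, 0], [0, 0, -0.125]],
    [[-0.144, 0.017, 0], [0, 0, -0.2]],
    [[-0.214, 0.037, 0], [0, 0, -0.3]],
  ],
)

```text
t: 7.68
ee_pos: [608.9, 267.7, 79.2]
orientation: [-3.094, 0.54, -0.004]
ft_force: [3.9, -2.7, 2.7]
width: 21.5
```

```bash
cat > arc.py <<'E'
from h import *
import sys
o=ctrl.get_obs();c=SP[:2]; k=o['ee_pos'][:2]; r=R.from_rotvec(o['orientation'])
plan([*k,78],-37.5)
print(o['moment'])
b=inv(k);ph=np.degrees(np.arctan2(b[1],b[0])); print('rad',np.hypot(*b),'ang',ph-60)
for a in map(float,sys.argv[1:]):
    n=st(105*np.cos(np.radians(60+a)),105*np.sin(np.radians(60+a)))
    m=r.as_matrix();h=np.degrees(np.arctan2(m[1,0],m[0,0]))
    print(a,r.inv().apply([*(n-k),0])/150, -(a-37.5-h)/60)
E
python3 arc.py 24 30 36 42 48 54 60
```

```text
t 7.67 pos [608.872 267.74   79.219] xhead -19.8 F [ 3.903 -2.68   2.733] w 21.5 q1,q6 [0.397 0.743]
shift [-0.     0.     0.008] rot [-0.002 -0.002  0.295]
[-0.299 -0.412 -0.422]
rad 104.41772460475867 ang 17.58715110931449
24.0 [-0.078  0.    -0.   ] -0.10508244050835422
30.0 [-0.15   0.012 -0.   ] -0.20508244050835422
36.0 [-0.221  0.031 -0.001] -0.3050824405083542
42.0 [-0.289  0.058 -0.001] -0.40508244050835424
48.0 [-0.355  0.092 -0.001] -0.5050824405083543
54.0 [-0.416  0.132 -0.001] -0.6050824405083542
60.0 [-0.473  0.178 -0.001] -0.7050824405083542
```

move_arm(
  motion=[
    [[-0.078, 0.001, 0], [0, 0, -0.105]],
    [[-0.15, 0.012, 0], [0, 0, -0.205]],
    [[-0.221, 0.031, 0], [0, 0, -0.305]],
    [[-0.289, 0.058, 0], [0, 0, -0.405]],
    [[-0.355, 0.092, 0], [0, 0, -0.505]],
  ],
)

```text
t: 8.3
ee_pos: [552.0, 272.4, 79.2]
orientation: [3.127, 0.29, -0.001]
ft_force: [-2.2, -5.0, 8.0]
width: 21.4
```

```bash
python3 arc.py 54 58 60 61 62
```

```text
t 8.3 pos [551.989 272.374  79.173] xhead 10.6 F [-2.21  -4.975  7.968] w 21.4 q1,q6 [0.439 0.255]
shift [ 0.    -0.     0.008] rot [0.001 0.001 0.801]
[-0.797  0.272 -0.057]
rad 104.95808861708747 ang 49.22142063037022
54.0 [-0.058  0.003  0.   ] -0.09856876731555939
58.0 [-0.107  0.01   0.   ] -0.16523543398222607
60.0 [-0.131  0.015  0.   ] -0.1985687673155594
61.0 [-0.143  0.017  0.   ] -0.21523543398222605
62.0 [-0.154  0.02   0.   ] -0.23190210064889272
```

move_arm(
  motion=[
    [[-0.058, 0.003, 0], [0, 0, -0.1]],
    [[-0.107, 0.01, 0], [0, 0, -0.165]],
    [[-0.131, 0.015, 0], [0, 0, -0.2]],
    [[-0.131, 0.015, 0], [0, 0, -0.2]],
    [[-0.131, 0.015, 0], [0, 0, -0.2]],
  ],
)

```text
t: 8.93
ee_pos: [533.1, 266.9, 79.2]
orientation: [-3.082, -0.609, 0.002]
ft_force: [-5.5, -0.5, 9.2]
width: 21.8
```

move_arm(
  motion=[
    [[0, 0, 0], [0, 0, 0]],
    [[0, 0, 0], [0, 0, 0]],
    [[0, 0, 0], [0, 0, 0]],
    [[0, 0, 0], [0, 0, 0]],
    [[0, 0, 0], [0, 0, 0]],
  ],
  gripper=0.6,
)

```text
t: 9.55
ee_pos: [533.8, 267.1, 78.6]
orientation: [3.082, 0.61, -0.0]
ft_force: [-0.4, -0.3, -0.6]
width: 52.8
```

```bash
python3 arc.py; python3 -c "
from h import *
snap('scene','s4.png')
a=cv2.imread('pics/s4.png')[140:360,200:470];cv2.imwrite('pics/s4c.png',cv2.resize(a,None,fx=2.7,fy=2.7,interpolation=2))
for n in ['knob_grip','next_dish']:
    for q in ctrl.pinpoint('scene',n)[:2]: b=inv(q['location']);print(n,np.array(q['location']),q['p'],b,np.degrees(np.arctan2(b[1],b[0])))
"
```

```text
t 9.55 pos [533.798 267.107  78.603] xhead 22.4 F [-0.376 -0.319 -0.59 ] w 52.8 q1,q6 [0.444 0.053]
shift [ 0.    -0.     0.004] rot [0.    0.    0.998]
[ 0.002 -0.115  0.058]
rad 105.1916270869 ang 59.561739165310755
knob_grip [528.8 264.9  94.7] 0.9 [-56.562  88.655] 122.53813204286587
next_dish [563.5  85.5  37.8] 0.87 [  1.378 -84.641] -89.06702946559918
```

View pics/s4c.png

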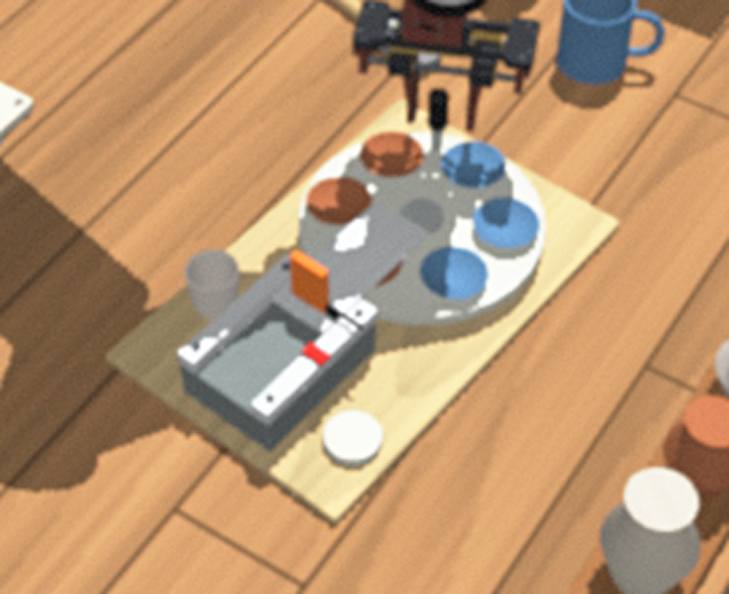

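move_arm(
  motion=[
    [[0, 0, -0.25], [0, 0, 0]],
    [[0, 0, -0.5], [0, 0, 0]],
    [[0, 0, -0.75], [0, 0, 0]],
    [[0, 0, -0.8], [0, 0, 0]],
    [[0, 0, -0.8], [0, 0, 0]],
  ],
)

```text
t: 10.32
ee_pos: [533.7, 267.1, 198.5]
orientation: [-3.082, -0.61, -0.0]
ft_force: [-0.5, 0.4, -0.8]
width: 52.4
```

```bash
python3 -c "
from h import *
plan([*st(0,-130),195],82.46)
for n in ['scene','side']:
  im=ctrl.get_image(n);p=im['pixels'].astype(int)
  m=(p[...,0]>170)&(p[...,1]<60)&(p[...,2]<60)
  u=proj(im,[[*st(50,-220),78]])[0]
  ys,xs=np.nonzero(m); k=np.hypot(xs-u[0],ys-u[1])<25
  print(n,k.sum(),u)
  if k.sum(): 
    w=back(im,[xs[k].mean(),ys[k].mean()],80);print(w,inv(w))
  for nm in ['shutter_pointer','mark_band','shutter']:
    for q in ctrl.pinpoint(n,nm)[:1]: print(nm,np.array(q['location']),q['p'],inv(q['location']))
"
```

```text
t 10.32 pos [533.671 267.086 198.5  ] xhead 22.4 F [-0.494  0.397 -0.809] w 52.4 q1,q6 [0.444 0.053]
shift [-0.436  1.453  0.023] rot [ 0.    -0.    -1.001]
scene 8 [315.803 270.946]
[596.259 -56.467  80.   ] [  52.483 -221.082]
shutter_pointer [614.  -11.4  87.2] 0.56 [  64.157 -174.077]
mark_band [597.7 -55.2  75.7] 0.59 [  53.745 -219.637]
shutter [552.2  -0.8 106.4] 0.58 [   1.5   -171.678]
side 0 [310.062 205.348]
shutter_pointer [617.9 -14.   86.3] 0.93 [  68.364 -176.142]
shutter [549.4  -3.2 107.7] 0.97 [  -0.961 -174.424]
```

move_arm(
  motion=[
    [[-0.07, 0.2, 0], [0, 0, 0.16]],
    [[-0.14, 0.4, 0], [0, 0, 0.33]],
    [[-0.2, 0.6, 0], [0, 0, 0.5]],
    [[-0.27, 0.8, 0], [0, 0, 0.67]],
    [[-0.34, 1, 0], [0, 0, 0.84]],
  ],
)

```text
t: 11.35
ee_pos: [543.7, 108.0, 198.5]
orientation: [3.046, -0.769, -0.0]
ft_force: [-0.0, -0.1, -0.4]
width: 52.8
```

```bash
python3 -c "
from h import *
plan([*st(0,-172),195],-97.54)"
```

```text
t 11.35 pos [543.733 107.996 198.5  ] xhead -28.3 F [-0.04  -0.071 -0.421] w 52.8 q1,q6 [0.175 0.669]
shift [0.386 0.617 0.023] rot [0.    0.    1.153]
```

move_arm(
  motion=[
    [[0.08, 0.12, 0], [0, 0, 0.16]],
    [[0.15, 0.25, 0], [0, 0, 0.33]],
    [[0.23, 0.37, 0], [0, 0, 0.5]],
    [[0.31, 0.5, 0], [0, 0, 0.67]],
    [[0.386, 0.617, 0.02], [0, 0, 0.84]],
  ],
)

```text
t: 11.98
ee_pos: [551.5, -0.7, 195.6]
orientation: [-2.428, 1.993, -0.0]
ft_force: [0.0, -0.8, 0.9]
width: 52.4
```

move_arm(
  motion=[
    [[0, 0, 0], [0, 0, 0.15]],
    [[0, 0, 0], [0, 0, 0.31]],
    [[0, 0, 0], [0, 0, 0.31]],
    [[0, 0, 0], [0, 0, 0.31]],
    [[0, 0, 0], [0, 0, 0.31]],
  ],
)

```text
t: 12.6
ee_pos: [551.4, 0.2, 195.7]
orientation: [2.084, -2.351, -0.0]
ft_force: [0.4, 0.8, -0.6]
width: 52.9
```

```bash
cat > lk.py <<'E'
from h import *
import sys
o=ctrl.get_obs(); im=snap('wrist',sys.argv[1])
plan([*st(0,-172),92],-97.54,o)
for n in ['shutter','shutter_pointer','mark_band']:
    for q in ctrl.pinpoint('wrist',n)[:1]: print(n,np.array(q['location']),q['p'],inv(q['location']))
E
python3 lk.py w5.png
```

```text
t 12.6 pos [551.377   0.223 195.65 ] xhead -96.9 F [ 0.379  0.759 -0.618] w 52.9 q1,q6 [-0.021  1.67 ]
shift [0.008 0.004 0.691] rot [ 0.    -0.     0.011]
shutter [550.4  -1.1 104. ] 0.94 [  -0.245 -172.211]
shutter_pointer [616.1  -4.8  88.4] 0.6 [  65.373 -167.258]
mark_band [591.3 -54.5  76.5] 0.79 [  47.309 -219.783]
```

View pics/w5.png

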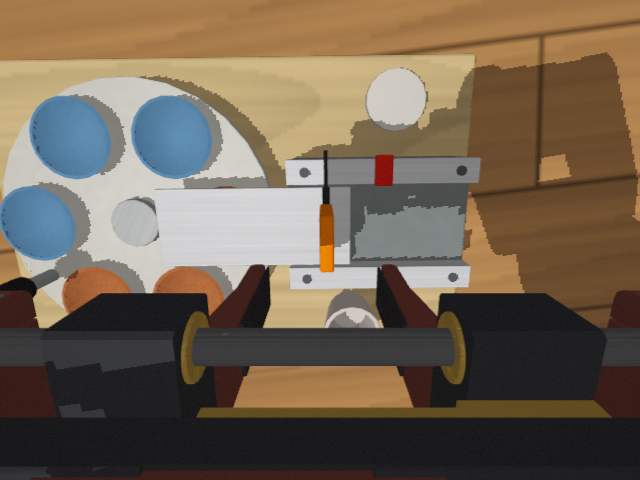

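```bash
python3 - <<'E'
from h import *
o=ctrl.get_obs(); im=ctrl.get_image('wrist')
p=im['pixels'].astype(int); m=(p[...,0]>120)&(p[...,1]<40)&(p[...,2]<40); m[:140]=0;m[200:]=0;m[:,:340]=0;m[:,420:]=0
ys,xs=np.nonzero(m);print(xs.min(),xs.max(),ys.min(),ys.max(),xs.mean(),ys.mean())
for z in(76,79): print(inv(wback(im,o,[xs.mean(),ys.mean()],z)),inv(wback(im,o,[xs.min(),170],z)),inv(wback(im,o,[xs.max()+1,170],z)))
print(inv(wback(im,o,[325.7,152],85)),inv(wback(im,o,[325.7,175],85)))
print('tab',inv(wback(im,o,[327,238],130)),inv(wback(im,o,[327,204],130)),inv(wback(im,o,[327,271],130)))
E
```

```text
375 392 155 185 383.52417794970984 169.78916827852998
[  50.507 -218.232] [  50.276 -211.507] [  50.419 -225.727]
[  50.69  -217.715] [  50.46  -211.062] [  50.602 -225.13 ]
[  63.834 -172.317] [  46.673 -172.526]
tab [   8.472 -173.454] [  31.42  -173.154] [ -14.911 -173.759]
```

move_arm(
  motion=[
    [[0, 0, 0.15], [0, 0, 0.01]],
    [[0.008, 0.004, 0.3], [0, 0, 0.01]],
    [[0.008, 0.004, 0.45], [0, 0, 0.01]],
    [[0.008, 0.004, 0.6], [0, 0, 0.01]],
    [[0.008, 0.004, 0.69], [0, 0, 0.01]],
  ],
)

```text
t: 13.48
ee_pos: [550.2, -1.0, 91.2]
orientation: [2.069, -2.363, -0.001]
ft_force: [-0.0, 0.0, 0.6]
width: 52.5
```

move_arm(
  motion=[
    [[0, 0, 0], [0, 0, 0]],
    [[0, 0, 0], [0, 0, 0]],
    [[0, 0, 0], [0, 0, 0]],
    [[0, 0, 0], [0, 0, 0]],
    [[0, 0, 0], [0, 0, 0]],
  ],
  gripper=0,
)

```text
t: 14.1
ee_pos: [550.8, -2.2, 92.7]
orientation: [2.07, -2.361, 0.003]
ft_force: [-0.5, -8.8, 3.1]
width: 9.9
```

move_arm(
  motion=[
    [[0, 0, 0], [0, 0, 0]],
    [[0, 0, 0], [0, 0, 0]],
    [[0, 0, 0], [0, 0, 0]],
    [[0, 0, 0], [0, 0, 0]],
    [[0, 0, 0], [0, 0, 0]],
  ],
)

```text
t: 14.72
ee_pos: [550.7, -2.2, 92.6]
orientation: [2.07, -2.362, 0.003]
ft_force: [-0.3, -8.0, 3.3]
width: 10.0
```

```bash
python3 lk.py w6.png; python3 -c "
from h import *
plan([*st(0,-218),92],-97.54)"
```

```text
t 14.72 pos [550.743  -2.201  92.631] xhead -97.5 F [-0.3   -7.961  3.34 ] w 10.0 q1,q6 [-0.025  1.68 ]
shift [-0.008  0.002  0.004] rot [-0.001 -0.002  0.   ]
shutter_pointer [616.   -8.9  86.1] 0.89 [  65.811 -171.336]
mark_band [591.2 -55.8  77.2] 0.75 [  47.38  -221.084]
t 14.93 pos [550.788  -2.209  92.696] xhead -97.5 F [-1.811 -6.778  2.056] w 9.9 q1,q6 [-0.025  1.68 ]
shift [0.298 0.002 0.005] rot [-0.001 -0.002  0.   ]
```

View pics/w6.png

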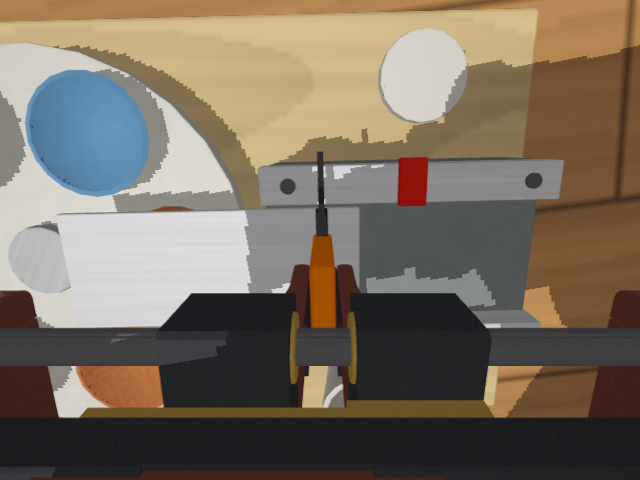

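move_arm(
  motion=[
    [[0.06, 0, 0], [0, 0, 0]],
    [[0.12, 0, 0], [0, 0, 0]],
    [[0.18, 0, 0], [0, 0, 0]],
    [[0.24, 0, 0], [0, 0, 0]],
    [[0.3, 0, 0], [0, 0, 0]],
  ],
)

```text
t: 15.55
ee_pos: [546.1, -45.2, 92.7]
orientation: [-2.067, 2.361, -0.002]
ft_force: [5.1, 9.6, 0.3]
width: 9.9
```

move_arm(
  motion=[
    [[0, 0, 0], [0, 0, 0]],
    [[0, 0, 0], [0, 0, 0]],
    [[0, 0, 0], [0, 0, 0]],
    [[0, 0, 0], [0, 0, 0]],
    [[0, 0, 0], [0, 0, 0]],
  ],
)

```text
t: 16.18
ee_pos: [546.2, -45.0, 92.7]
orientation: [-2.067, 2.362, -0.002]
ft_force: [3.9, 7.9, -0.8]
width: 9.6
```

```bash
python3 lk.py w7.png; python3 - <<'E'
from h import *
o=ctrl.get_obs(); im=ctrl.get_image('wrist')
p=im['pixels'].astype(int); m=(p[...,0]>120)&(p[...,1]<40)&(p[...,2]<40); m[:100]=0;m[230:]=0;m[:,:280]=0;m[:,440:]=0
ys,xs=np.nonzero(m);print(xs.min(),xs.max(),ys.min(),ys.max())
for z in(76,79): print(inv(wback(im,o,[xs.min(),(ys.min()+ys.max())/2],z)),inv(wback(im,o,[xs.max()+1,(ys.min()+ys.max())/2],z)))
print(inv(wback(im,o,[320.5,155],85)))
snap('scene','s7.png');a=cv2.imread('pics/s7.png')[200:320,240:400];cv2.imwrite('pics/s7c.png',cv2.resize(a,None,fx=4,fy=4,interpolation=2))
E
```

```text
t 16.18 pos [546.164 -44.965  92.678] xhead -97.6 F [ 3.876  7.927 -0.764] w 9.6 q1,q6 [-0.105  1.597]
shift [-0.295  0.009  0.005] rot [-0.003  0.001 -0.001]
shutter [547.  -44.8 101.6] 0.6 [   2.119 -215.979]
shutter_pointer [608.6 -51.7  85. ] 0.71 [  64.092 -214.737]
mark_band [589.9 -53.   79.4] 0.84 [  45.724 -218.479]
313 340 160 207
[  50.446 -211.121] [  50.438 -225.265]
[  50.74  -211.206] [  50.732 -225.111]
[  64.646 -215.001]
```

View pics/w7.png

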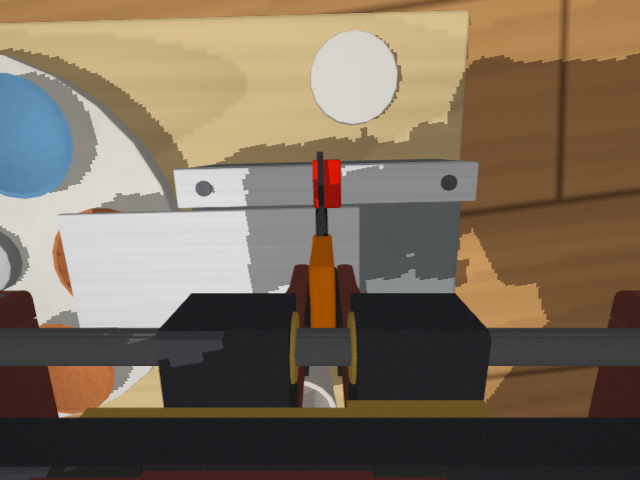

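View pics/s7c.png

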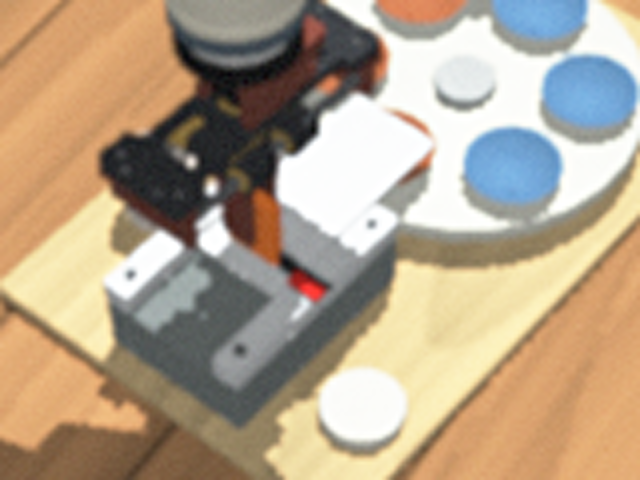

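Pointer is over the band at column 320 (band 313–340, centre 326.5): it needs about 3 mm more. I'll move it to the centre.

move_arm(
  motion=[
    [[0.01, 0, 0], [0, 0, 0]],
    [[0.02, 0, 0], [0, 0, 0]],
    [[0.02, 0, 0], [0, 0, 0]],
    [[0.02, 0, 0], [0, 0, 0]],
    [[0.02, 0, 0], [0, 0, 0]],
  ],
)

```text
t: 17.1
ee_pos: [545.9, -47.9, 92.7]
orientation: [-2.067, 2.361, -0.002]
ft_force: [3.8, 7.4, 0.2]
width: 10.1
```

move_arm(
  motion=[
    [[0, 0, 0], [0, 0, 0]],
    [[0, 0, 0], [0, 0, 0]],
    [[0, 0, 0], [0, 0, 0]],
    [[0, 0, 0], [0, 0, 0]],
    [[0, 0, 0], [0, 0, 0]],
  ],
)

```text
t: 17.73
ee_pos: [545.8, -47.9, 92.7]
orientation: [-2.068, 2.361, -0.002]
ft_force: [4.6, 7.8, 0.4]
width: 10.2
```

```bash
python3 lk.py w8.png; python3 - <<'E'
from h import *
o=ctrl.get_obs(); im=ctrl.get_image('wrist')
p=im['pixels'].astype(int); m=(p[...,0]>120)&(p[...,1]<40)&(p[...,2]<40); m[:100]=0;m[230:]=0;m[:,:280]=0;m[:,440:]=0
ys,xs=np.nonzero(m);print(xs.min(),xs.max())
print(inv(wback(im,o,[xs.min(),183],79)),inv(wback(im,o,[xs.max()+1,183],79)),inv(wback(im,o,[320.5,155],85)))
cv2.imwrite('pics/w8c.png',cv2.resize(cv2.imread('pics/w8.png')[130:290,220:420],None,fx=3,fy=3))
snap('side','side8.png')
for n in ['knob_grip','next_dish','sample_cup','jar_lid']:
    for q in ctrl.pinpoint('side',n)[:1]: b=inv(q['location']);print(n,np.array(q['location']),q['p'],b,np.degrees(np.arctan2(b[1],b[0])))
E
```

```text
t 17.73 pos [545.824 -47.874  92.688] xhead -97.6 F [4.638 7.752 0.38 ] w 10.2 q1,q6 [-0.11   1.592]
shift [-0.315  0.009  0.005] rot [-0.003  0.001 -0.001]
shutter [548.  -48.3 106.2] 0.89 [   3.569 -219.318]
shutter_pointer [610.3 -54.5  85.2] 0.76 [  66.144 -217.289]
mark_band [589.9 -55.1  76.8] 0.75 [  45.999 -220.561]
307 334
[  51.046 -211.159] [  51.038 -225.06 ] [  64.704 -217.932]
knob_grip [530.4 262.3  98.3] 0.69 [-54.635  86.287] 122.3410011909542
next_dish [563.2  79.9  41.2] 0.89 [  1.816 -90.232] -88.84716410892418
sample_cup [445.  -13.2  13.3] 0.75 [-103.146 -198.037] -117.51235188077933
jar_lid [648.8 -77.9  12.5] 0.68 [ 107.382 -235.435] -65.48229365796477
```

View pics/w8c.png

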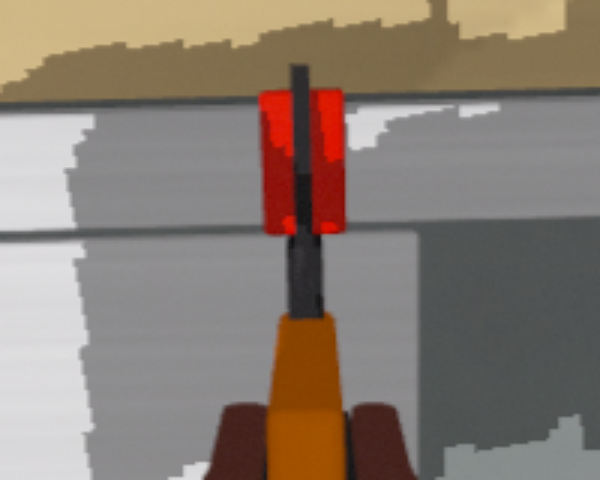

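View pics/side8.png

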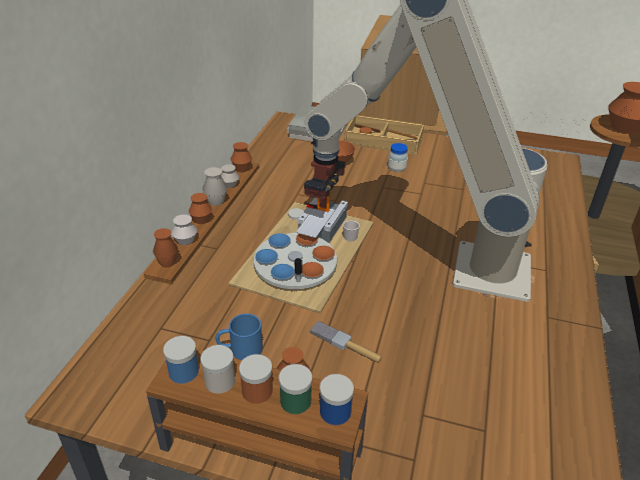

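The pointer now stands mid-band (column 320.5, band columns 307–334). The wheel is one place on with a terracotta dish under the shutter, and the bystanders are unmoved. The grip is steady, so I'm handing in.

```bash
python3 -c "
from h import *
print(ctrl.close_job()); o=ctrl.get_obs(); print(o['t'],o['ee_pos'],o['width'],o['ft_force'])"
```

```text
the job is handed in; nothing more can be done
None
the job is handed in; nothing more can be done
```

I turned the wheel one place counter-clockwise by its knob and let it settle in its detent. Then I gripped the orange tab, pulled the shutter out about 46 mm, and handed the job in at about 18 s, still holding it.

- **Shutter:** In the last wrist picture the pointer is at station y = -217.9 mm. The red band runs from -211.2 to -225.1 mm, with its middle at about -218.1 mm, so the pointer is in the middle. The grip was steady (opening 10 mm) against the roughly 9 N spring pull.
- **Wheel:** A terracotta dish is under the shutter. The networks read the knob at about 122 degrees, against 120 expected, and the dish within about 1 degree of its place. That is within their error. The wheel stayed there after I released the knob, but I could not confirm the click itself.
- **Bystanders:** The sample cup and jar lid read within 3 mm of their starting positions. The other things showed no visible change in the pictures.
- **Disagreements:** The networks' own readings of the band (-220.6 mm) and pointer (-217.3 mm) differed from my measurements by up to 2.5 mm, so I relied on the direct wrist view. The first pull stopped about 3 mm short of the band's middle, and I corrected it.

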